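Load the press magazine from the setting rail, keeping the row's order from the knobs

ROBOT

A 6-joint arm with a two-finger parallel gripper is mounted at the origin on the work surface. World frame = base frame: x ahead of the robot, y to its left, z up, the work surface at z = 0. Lengths are in m, angles in rad, forces in N, time in s.
With the tool pointing down it reaches from about 0.35 to 0.875 m from the base axis. Payload 4.2 kg.
Tool frame: the origin (TCP) lies on the centre line of the jaws, within the pads' length; the fingertips stand 14 mm ahead of it and the grasp point (between the pads) lies 5 mm behind it (tips_ahead is the distance from the TCP to the fingertips, in m); z points along the fingers, x is the direction in which the jaws open and shut, and the axes are right-handed (so a half turn about z gives the same grasp; the last joint's range is limited). The gripper opens to 87 mm and grips with 3 to 60 N. Pads are 19 mm wide; open, the fingers measure 117 mm over their backs; the gripper's body (75 mm by 190 mm) begins 51 mm behind the grasp point.
Start: joints at [-0.851, 0.385, 0.008, 0, -1.194, -0.259], TCP at [0.278, -0.56, 0.237] pointing down, gripper open.
Joint ranges: [-3.14, 3.14], [-1.21, 2.06], [-1.07, 1.41], [-3.16, 2.05], [-2.99, -0.16], [-3.1, 3.1]. Speed limits (rad/s): [2.79, 2.79, 3.14, 3.14, 3.14, 3.14].

INTERFACE

Orientations are given as [roll, pitch, yaw] about the fixed x, y, z axes, in that order (R = Rz(yaw) Ry(pitch) Rx(roll)).
In Python, from workcell import * gives the robot as it stands. The module is installed in compiled form; this text tells all that it offers.
- The arm moves only by the tool jog_arm, never from a script. Its argument "commands" is a list of rows, each a list of 2 entries, a list of its own where there are three numbers: the shift along the world's x, y, z in m, then the turn, a rotation vector about the world's x, y, z in degrees. A call has 1 to 8 rows; each row shifts and turns the commanded pose from where the row before left it; what a row does not reach is not made up. A row lasts 1/8 s, in which the tool goes at most 62.5 mm and 10.7 degrees, less where a joint would pass 70% of its speed; a pose out of reach is approached as far as the arm can. A call is refused whole if a number of a shift passes 0.0625 or a number of a turn 10.7, either way. A call with a gripper value outside its range is refused whole. "hand" is the finger opening in m, from 0 to 0.087, set as the call begins (left out, the last holds). The fingers move at their own pace and stop on an object; "newtons" is the grip in N (left out, the last holds). Time passes only in rows, so rows that do not move let the fingers close. It gives the time, the measured TCP pose, the force and the opening at its end, in the units of the state.
- state(): the state, without advancing time (a new reading comes with each control period).
- capture(name): name is "scene" or "side" or "wrist"; returns (picture, depth): 420x560x3 uint8, red, green, blue; 420x560 float32, m along the optical axis (not along the pixel's ray), 0 where there is no reading.
- get_calibration(name): a dict with "fx", "fy", "cx", "cy" (pixels), "R" (3x3) and "t" (3): a world point X has camera coordinates R X + t. Camera axes: x right, y down, z forward; pixel columns grow to the right and rows downward; lengths in m; the calibration is good to about 2 mm. A picture is of the moment at which its call begins: read the wrist's pose just before it. get_calibration takes no time and is no camera call; for the wrist camera it gives the pose at the moment of the call.
- job_done(): hands the job in, once; it reports no verdict.
The state is a dict: "time_s": time; "qpos": joint angles; "qvel": joint speeds; "effort": joint torques, N m; "eef_pos": TCP position; "ee_rot": TCP orientation; "wrist_force": force on the tool from outside, world axes, zero at the start; "wrist_torque": the same for the moment, N m; "gripper_width": finger opening in m.
Only numpy, scipy, OpenCV 4.12 (cv2) and the standard library are available. Lean on these libraries where they do the work, as an engineer would, in place of code of your own. Each camera call takes 0.05 s, during which the arm holds its last target.

TASK

Load the press for the next job: move the four colour-banded punches out of their sockets on the aluminium setting rail into the four square holes of the cream magazine, keeping the order of the row as counted from the black star knobs (the punch nearest the rail's knob goes into the hole nearest the magazine's knob, the second into the second, and so on). Keep every punch upright as you carry it, and leave all four standing fully home on their shoulders.

Things in the scene. Friction and masses are not known exactly. Their poses are not given: they have to be found in the camera images.
- punch_red_center (a point): red punch, loose, upright in the red socket at the start. 92 mm long, 0.3 kg, round. Dark barrel with red band and top, 40 mm diameter, from 22 mm below this point to 30 mm above; on it a domed brass nose, 16 mm high; below it a shank 24 mm long, 24 mm diameter, its last 14 mm tapering to 12. It stands on the barrel's lower edge (the shoulder). This point: on the axis, half-way up; z up.
- punch_yellow_center (a point): yellow punch, loose, upright in the yellow socket at the start. 92 mm long, 0.3 kg, round. Dark barrel with yellow band and top, 40 mm diameter, from 22 mm below this point to 30 mm above; on it a conical steel nose, 16 mm high; below it a shank 24 mm long, 24 mm diameter, its last 14 mm tapering to 12. It stands on the barrel's lower edge (the shoulder). This point: on the axis, half-way up; z up.
- punch_green_center (a point): green punch, loose, upright in the green socket at the start. 92 mm long, 0.3 kg, round. Dark barrel with green band and top, 40 mm diameter, from 22 mm below this point to 30 mm above; on it a straight brass pin nose, 16 mm high; below it a shank 24 mm long, 24 mm diameter, its last 14 mm tapering to 12. It stands on the barrel's lower edge (the shoulder). This point: on the axis, half-way up; z up.
- punch_blue_center (a point): blue punch, loose, upright in the blue socket at the start. 92 mm long, 0.3 kg, round. Dark barrel with blue band and top, 40 mm diameter, from 22 mm below this point to 30 mm above; on it a stepped steel nose, 16 mm high; below it a shank 24 mm long, 24 mm diameter, its last 14 mm tapering to 12. It stands on the barrel's lower edge (the shoulder). This point: on the axis, half-way up; z up.
- socket_red: aluminium socket block with a red top face, one of four fixed in a row on the setting rail, about 66 mm apart, in any order of colours: 54 x 54 x 30 mm, with a 28 mm square hole through it from above. Origin: centre of its underside, 20 mm above the table; its top is 50 mm above the table. It stays where it is.
- socket_yellow: aluminium socket block with a yellow top face, one of four fixed in a row on the setting rail, about 66 mm apart, in any order of colours: 54 x 54 x 30 mm, with a 28 mm square hole through it from above. Origin: centre of its underside, 20 mm above the table; its top is 50 mm above the table. It stays where it is.
- socket_green: aluminium socket block with a green top face, one of four fixed in a row on the setting rail, about 66 mm apart, in any order of colours: 54 x 54 x 30 mm, with a 28 mm square hole through it from above. Origin: centre of its underside, 20 mm above the table; its top is 50 mm above the table. It stays where it is.
- socket_blue: aluminium socket block with a blue top face, one of four fixed in a row on the setting rail, about 66 mm apart, in any order of colours: 54 x 54 x 30 mm, with a 28 mm square hole through it from above. Origin: centre of its underside, 20 mm above the table; its top is 50 mm above the table. It stays where it is.
- rail: setting rail, fixed: aluminium profile 56 mm wide (x), 340 mm long (y), 20 mm high, carrying the four sockets. Origin: centre of its underside, on the table; z up, y along the row. Its black star knob (38 mm across, top 64 mm above the table) is at y = +154 mm, so y grows towards the knob.
- magazine: magazine, fixed: cream channel 60 mm wide (x), 340 long (y), 50 high, hollow, with four 28 mm square holes in its flat top at x = 0, y = -99, -33, 33, 99 mm. Origin: centre of its underside, on the table; z up. Its black star knob (38 mm across, top 80 mm above the table) is at y = -150 mm, nearest the hole at -99. A punch fully home has its centre 72 mm above the table.
Not all that is in view belongs to the job. Leave any purple look-alike of the part that bears punch_green_center alone.

How it is judged:
By the outcome, as a careful person would: the job done as asked, in the order asked, and still so for the second after the job is handed in, with the robot touching nothing.
It also fails if it takes over 102 s, if anything falls off the work surface, if the arm or the gripper's body presses on something with over 40 N, if the wrist force passes 120 N, or if a joint passes its speed limit or range.

## Working session

There is one attempt and no reset: what is moved stays moved. The work goes in short steps, Python scripts to look and compute and a tool call to move; the robot and the scene stay as the last step left them, time stands still between calls to the robot, and variables do not carry over. Pictures are saved under pics/ and viewed, and the job is handed in when it is done.

Besides the shell and the picture viewer there is one more tool, called after ">>>" as name(argument=value, ...), one argument or row to a line, values as JSON. jog_arm: Moves the arm, as the interface text tells. Its arguments: {"type":"object","properties":{"commands":{"type":"array"},"hand":{"type":"number"},"newtons":{"type":"number"}},"required":["commands"]}

```bash
mkdir -p pics
python3 - <<'E'
from workcell import *
import cv2,numpy as np
s=state();print(s)
for n in ["scene","side","wrist"]:
    c=get_calibration(n);p,d=capture(n)
    np.savez(f"pics/{n}0.npz",p=p,d=d,**c)
    cv2.imwrite(f"pics/{n}0.png",p[:,:,::-1]);print(n,{k:np.round(v,3).tolist() for k,v in c.items()})
E
```

```text
{'time_s': 0.0, 'qpos': array([-8.51392488e-01,  3.85562607e-01,  6.58053925e-03, -4.70610455e-04,
       -1.19397529e+00, -2.58628973e-01]), 'qvel': array([-9.52343955e-04,  7.73723523e-04, -5.32320143e-04,  2.31006494e-03,
       -4.10834703e-05,  8.85122499e-04]), 'effort': array([ 1.39777534e-03, -3.90661705e+01,  1.87410986e+01,  4.21990603e+00,
        1.10411999e-02, -1.94872960e-04]), 'eef_pos': array([ 0.27766703, -0.55928433,  0.2354424 ]), 'ee_rot': array([-3.14146262e+00, -2.20101887e-03,  2.03139741e+00]), 'wrist_force': array([-0.25089674, -0.61316588,  0.18054566]), 'wrist_torque': array([-0.02255536,  0.01789196,  0.00969387]), 'gripper_width': 0.08682770143543699}
scene {'fx': 543.637, 'fy': 543.637, 'cx': 280.975, 'cy': 197.261, 'R': [[-0.709, 0.705, -0.012], [0.588, 0.582, -0.562], [-0.389, -0.405, -0.827]], 't': [0.437, -0.306, 1.075]}
side {'fx': 417.477, 'fy': 417.477, 'cx': 278.41, 'cy': 212.408, 'R': [[-0.933, -0.359, -0.009], [-0.211, 0.57, -0.794], [0.29, -0.739, -0.608]], 't': [0.555, 0.183, 0.618]}
wrist {'fx': 353.283, 'fy': 353.283, 'cx': 278.69, 'cy': 205.142, 'R': [[-0.445, 0.896, 0.002], [0.857, 0.425, 0.293], [0.261, 0.131, -0.956]], 't': [0.624, -0.034, 0.391]}
```

View pics/scene0.png

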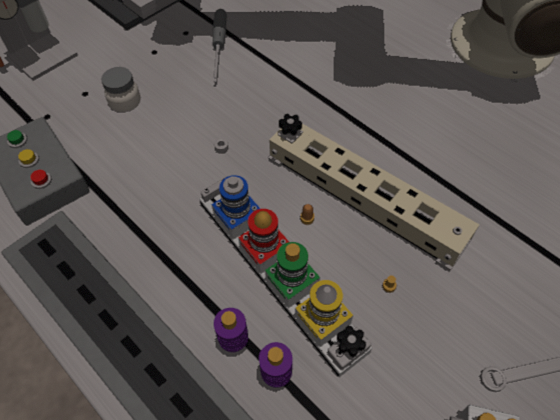

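View pics/side0.png

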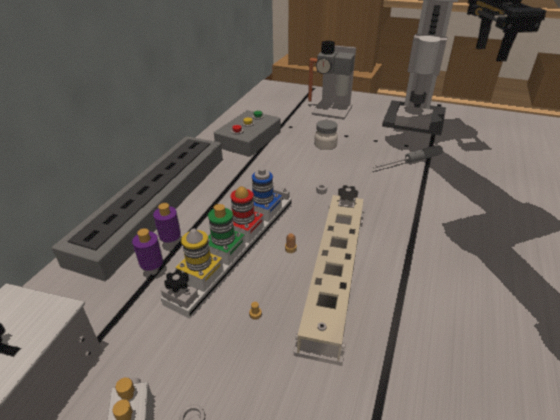

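View pics/wrist0.png

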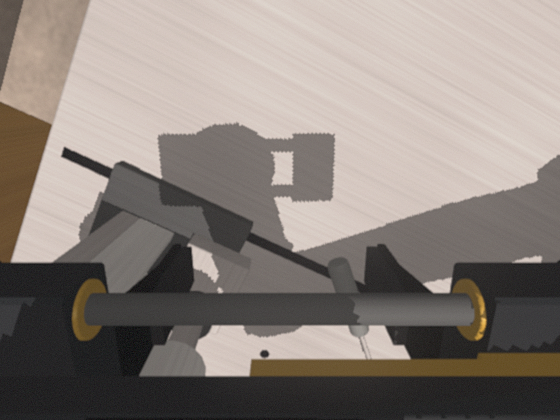

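The scene view shows the rail from its knob (350,343): yellow (325,300), green (293,262), red (263,228), blue (234,192). The magazine's knob is at (290,125), with holes at (315,149), (350,170), (387,192) and (426,213). The look-alikes are the purple pin punches at (231,325) and (276,362). There are also small brass bits at (308,213) and (390,283), and brass pins in a block at the bottom edge (485,418).

```bash
cat > h.py <<'E'
import numpy as np,cv2
def load(n,k="0"):
    z=np.load(f"pics/{n}{k}.npz");return {q:z[q] for q in z.files}
def cloud(c):
    d=c['d'];v,u=np.mgrid[:d.shape[0],:d.shape[1]]
    P=np.stack([(u-c['cx'])/c['fx']*d,(v-c['cy'])/c['fy']*d,d],-1)
    return (P-c['t'])@c['R']
def ray(c,u,v,z):
    r=c['R'].T@np.array([(u-c['cx'])/c['fx'],(v-c['cy'])/c['fy'],1.]);o=-c['R'].T@c['t']
    return o+r*(z-o[2])/r[2]
def proj(c,X):
    p=c['R']@np.array(X)+c['t'];return np.array([c['fx']*p[0]/p[2]+c['cx'],c['fy']*p[1]/p[2]+c['cy']])
E
python3 - <<'E'
from h import *
for n in ["scene","side"]:
    c=load(n);W=cloud(c);hsv=cv2.cvtColor(c['p'],cv2.COLOR_RGB2HSV)
    H,S,V=[hsv[...,i].astype(int) for i in range(3)]
    print(n,"table z",np.round(np.median(W[...,2][(abs(W[...,2])<.02)]),4))
    cols={'red':((H<6)|(H>174)),'yellow':(H>22)&(H<32),'green':(H>45)&(H<80),'blue':(H>105)&(H<122)}
    for k,m in cols.items():
        m=m&(S>150)&(V>50)&(W[...,0]>.2)
        # restrict to barrel top
        for lab,lo,hi in [('sock',.044,.056),('top',.097,.107)]:
            q=m&(W[...,2]>lo)&(W[...,2]<hi)&(c['d']>0)
            nl,L,st,ce=cv2.connectedComponentsWithStats(q.astype(np.uint8),connectivity=8)
            if nl<2: print(k,lab,'none');continue
            i=1+np.argmax(st[1:,4]);pts=W[L==i]
            r=cv2.minAreaRect(np.float32(pts[:,:2]*1000))
            (cx,cy),rad=cv2.minEnclosingCircle(np.float32(pts[:,:2]*1000))
            print(k,lab,st[i,4],ce[i].round(0),'rect',np.round(r[0],1),np.round(r[1],1),round(r[2],1),'circ',round(cx,1),round(cy,1),round(rad,1),'z',np.median(pts[:,2]).round(4))
    # magazine top
    q=(abs(W[...,2]-.05)<.006)&(c['d']>0)&(H>12)&(H<35)&(S>25)&(S<140)&(V>90)
    q=cv2.morphologyEx(q.astype(np.uint8),cv2.MORPH_OPEN,np.ones((2,2)))
    nl,L,st,ce=cv2.connectedComponentsWithStats(q)
    for i in 1+np.argsort(-st[1:,4])[:2]:
        pts=W[L==i];r=cv2.minAreaRect(np.float32(pts[:,:2]*1000));print('mag',st[i],ce[i].round(),np.round(r[0],1),np.round(r[1],1),r[2],pts[:,2].mean())
    cv2.imwrite(f"pics/m_{n}.png",np.hstack([q*255]))
    im=c['p'][:,:,::-1]
    x0,y0,x1,y1=(190,100,490,380) if n=="scene" else (130,140,380,370)
    cv2.imwrite(f"pics/z_{n}.png",cv2.resize(im[y0:y1,x0:x1],None,fx=2.1,fy=2.1,interpolation=cv2.INTER_CUBIC))
E
```

```text
scene table z 0.0006
red sock 389 [261. 248.] rect [662.1  12. ] [54.6 54.7] 81.6 circ 663.4 12.6 35.2 z 0.0507
red top 368 [263. 223.] rect [661.8  12.6] [40.1 38.8] 46.2 circ 661.7 12.3 20.7 z 0.1028
yellow sock 530 [322. 320.] rect [681.  143.7] [55.  54.6] 82.1 circ 681.1 144.7 36.0 z 0.0505
yellow top 451 [325. 296.] rect [680.6 144.1] [40.1 38.1] 42.8 circ 680.8 144.5 20.6 z 0.1026
green sock 326 [293. 283.] rect [670.5  76.8] [52.8 52.7] 81.9 circ 671.0 77.1 35.8 z 0.0506
green top 395 [292. 259.] rect [670.9  77.3] [38.5 37.6] 37.7 circ 670.6 76.7 20.7 z 0.1026
blue sock 285 [234. 214.] rect [652.  -57.7] [53.6 52.9] 82.0 circ 654.2 -57.6 34.4 z 0.0508
blue top 219 [234. 191.] rect [652.8 -56.2] [38.1 38.5] 63.2 circ 651.8 -57.3 21.3 z 0.1027
mag [ 270  126  210  128 5324] [384. 190.] [681.4  88.7] [527.3 342. ] 10.80035400390625 0.05220479371512628
side table z 0.0003
red sock 108 [249. 223.] rect [642.   19.5] [57.1 30. ] 47.3 circ 649.2 12.8 28.9 z 0.0505
red top 139 [242. 198.] rect [656.8  14.8] [37.8 35.8] 29.1 circ 658.1 12.3 20.8 z 0.1024
yellow sock 44 [191. 272.] rect [675.8 166. ] [ 8.8 38.3] 84.6 circ 676.0 168.5 19.2 z 0.0507
yellow top 98 [193. 243.] rect [675.9 149.8] [38.5 28.4] 13.2 circ 677.2 144.8 20.0 z 0.1023
green sock 28 [233. 242.] rect [646.3  80.2] [29.   5.6] 84.6 circ 647.3 80.1 14.6 z 0.0504
green top 106 [220. 217.] rect [667.3  80.8] [36.5 32.4] 27.9 circ 668.3 78.7 20.6 z 0.1024
blue sock 36 [272. 202.] rect [627.5 -54. ] [49.4  6.3] 83.9 circ 626.5 -53.9 24.8 z 0.0502
blue top 70 [262. 180.] rect [645.9 -50.2] [34.6 24.5] 19.7 circ 647.8 -54.5 18.6 z 0.1023
mag [ 299  196   65  152 4662] [333. 278.] [454.1 184.6] [ 60.9 749. ] 7.212482452392578 0.049551697899534716
mag [205 270   9  10  28] [209. 274.] [652.4 155.8] [21.7  2.1] 83.61332702636719 0.044346589033026136
```

View pics/z_scene.png

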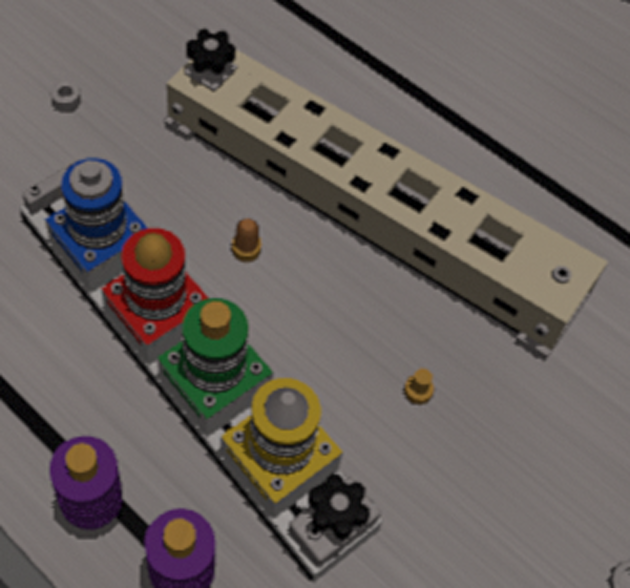

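Run:
```python
from h import *
for n in ["scene","side"]:
    c=load(n);W=cloud(c)
    q=(abs(W[...,2]-.0505)<.0025)&(c['d']>0)&(W[...,0]<.60)&(W[...,0]>.3)&(W[...,1]>-.2)&(W[...,1]<.4)
    q=cv2.morphologyEx(q.astype(np.uint8),cv2.MORPH_OPEN,np.ones((3,3)))
    nl,L,st,ce=cv2.connectedComponentsWithStats(q)
    i=1+np.argmax(st[1:,4]);pts=W[L==i];r=cv2.minAreaRect(np.float32(pts[:,:2]*1000));print(n,'mag',st[i],np.round(r[0],1),np.round(r[1],1),r[2])
    # rectified top-down raster at z=.05, 1mm/px -> rays
    g=[];xs=np.arange(.36,.56,.0005);ys=np.arange(-.12,.28,.0005)
    X,Y=np.meshgrid(xs,ys,indexing='ij')
    P=np.stack([X,Y,np.full_like(X,.05)],-1)@c['R'].T+c['t']
    im=cv2.remap(c['p'],np.float32(c['fx']*P[...,0]/P[...,2]+c['cx']),np.float32(c['fy']*P[...,1]/P[...,2]+c['cy']),cv2.INTER_LINEAR)
    cv2.imwrite(f"pics/td_{n}.png",im[:,:,::-1])
    # holes: contour of filled hole regions by depth below the top
    cnts,h=cv2.findContours((L==i).astype(np.uint8),cv2.RETR_CCOMP,cv2.CHAIN_APPROX_NONE)
    for k,ct in enumerate(cnts):
        if h[0][k][3]>=0 and cv2.contourArea(ct)>60:
            w=np.array([ray(c,u,v,.05)[:2]*1000 for u,v in ct[:,0]],np.float32)
            r=cv2.minAreaRect(w);print(' hole',ct.mean((0,1)).round(),np.round(r[0],1),np.round(r[1],1),round(r[2],1))
```

```text
scene mag [ 270  127  208  126 5333] [476.5  47.5] [ 62.9 339.8] 7.2042107582092285
 hole [456. 230.] [454.9 194.8] [20.4 17.3] 58.7
 hole [426. 214.] [465.4 149. ] [36.6 38.4] 3.6
 hole [385. 189.] [470.4  79. ] [41.3 34.1] 14.2
side mag [ 298  195   65  150 4519] [473.5  47.5] [ 60.  342.1] 7.0838303565979
 hole [322. 326.] [455.4 193.2] [13.3 13.8] 57.8
 hole [328. 300.] [458.4 144.6] [38.2 34.6] 16.9
 hole [334. 269.] [469.5  78.4] [30.8 36.6] 7.4
 hole [338. 242.] [479.   15.2] [34.  33.2] 7.4
 hole [343. 219.] [485.8 -52.9] [31.1 39.1] 6.2
```

View pics/td_scene.png

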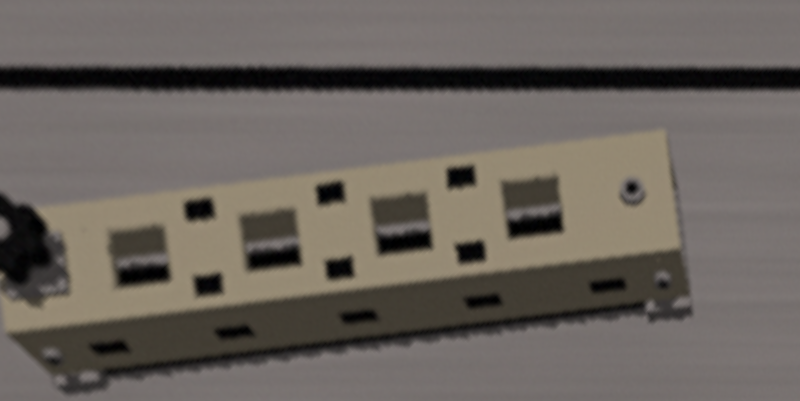

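View pics/td_side.png

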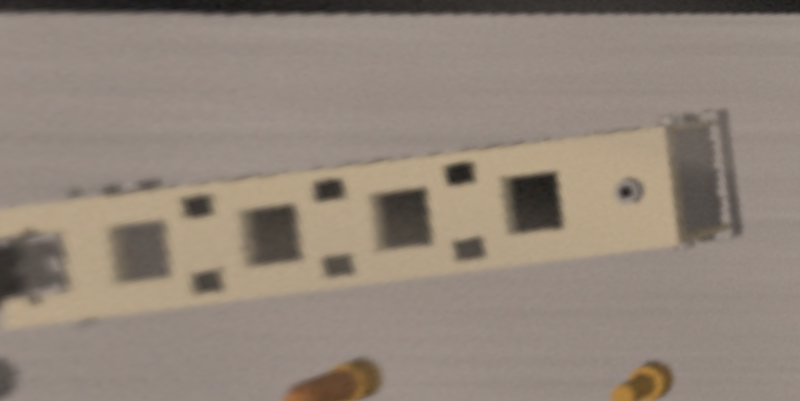

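The top-down rectifications agree. The holes, counted from the magazine knob, are at about (.488,-.050), (.480,.015), (.4715,.081) and (.4635,.146), 66 mm apart as specified. The crop confirms the order yellow, green, red, blue from the rail knob. The purple pieces stand off the rail. Moving over blue with the jaws along x, so they open clear of the row.

>>> jog_arm(
  commands=[
    [[0.037,0.05,0],[0,0,6.4]],
    [[0.037,0.05,0],[0,0,6.4]],
    [[0.037,0.05,0],[0,0,6.4]],
    [[0.037,0.05,0],[0,0,6.4]],
    [[0.037,0.05,0],[0,0,6.4]],
    [[0.037,0.05,0],[0,0,6.4]],
    [[0.037,0.05,0],[0,0,6.4]],
    [[0.037,0.05,0],[0,0,6.4]],
  ],
  hand=0.087,
)

```text
time_s: 1.15
eef_pos: [0.5747, -0.1579, 0.2364]
ee_rot: [-3.142, -0.0, 2.929]
wrist_force: [1.3, -1.1, 0.6]
gripper_width: 0.087
```

>>> jog_arm(
  commands=[
    [[0.037,0.05,0],[0,0,6.4]],
    [[0.037,0.05,0],[0,0,6.1]],
    [[0,0,0],[0,0,0]],
    [[0,0,0],[0,0,0]],
  ],
)

```text
time_s: 1.65
eef_pos: [0.6476, -0.0596, 0.2358]
ee_rot: [-3.141, -0.002, -3.14]
wrist_force: [-0.1, -0.4, -0.4]
gripper_width: 0.087
```

```bash
cat > snap.py <<'E'
import sys
from workcell import *
import cv2,numpy as np
k=sys.argv[1]
for n in sys.argv[2:]:
    c=get_calibration(n);p,d=capture(n)
    np.savez(f"pics/{n}{k}.npz",p=p,d=d,**c);cv2.imwrite(f"pics/{n}{k}.png",p[:,:,::-1])
s=state();print(s['time_s'],s['eef_pos'].round(4),np.degrees(s['ee_rot']).round(2),s['wrist_force'].round(1),s['gripper_width'].round(4))
E
python3 snap.py 1 wrist
```

```text
Traceback (most recent call last):
  File "snap.py", line 8, in <module>
    s=state();print(s['time_s'],s['eef_pos'].round(4),np.degrees(s['ee_rot']).round(2),s['wrist_force'].round(1),s['gripper_width'].round(4))
                                                                                                                 ^^^^^^^^^^^^^^^^^^^^^^^^
AttributeError: 'float' object has no attribute 'round'
```

View pics/wrist1.png

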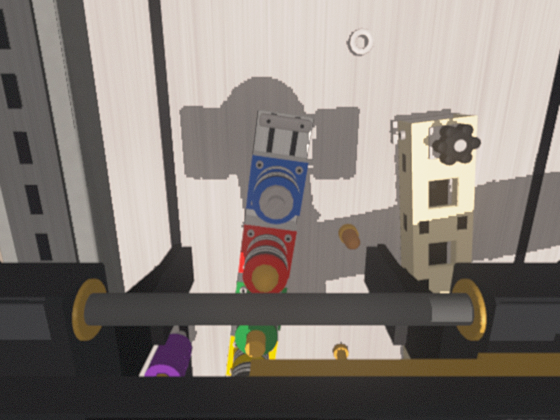

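```bash
sed -i "s/s\['gripper_width'\].round(4)/round(s['gripper_width'],4)/" snap.py
python3 - <<'E'
from h import *
c=load("wrist","1");W=cloud(c);hsv=cv2.cvtColor(c['p'],cv2.COLOR_RGB2HSV);H,S,V=[hsv[...,i].astype(int) for i in range(3)]
print('cam',(-c['R'].T@c['t']).round(3))
for lab,lo,hi in [('sock',.045,.056),('top',.098,.107)]:
    q=(H>103)&(H<124)&(S>120)&(W[...,2]>lo)&(W[...,2]<hi)
    pts=W[q];r=cv2.minAreaRect(np.float32(pts[:,:2]*1000));print(lab,len(pts),np.round(r[0],1),np.round(r[1],1),round(r[2],1),np.median(pts[:,2]))
q=((H>103)&(H<124)&(S>120)&(W[...,2]>.1)&(W[...,2]<.106))
pts=W[q];print(cv2.minEnclosingCircle(np.float32(pts[:,:2]*1000)))
q=(W[...,2]>.114)&(W[...,2]<.123);pts=W[q];v,u=np.where(q)
m=(abs(u-278)<25)&(abs(v-200)<25);print('nose',cv2.minEnclosingCircle(np.float32(pts[m][:,:2]*1000)))
for k in[(0,.05)]:
    xs=np.arange(.42,.56,.0005);ys=np.arange(-.12,.05,.0005);X,Y=np.meshgrid(xs,ys,indexing='ij')
    P=np.stack([X,Y,np.full_like(X,.05)],-1)@c['R'].T+c['t']
    im=cv2.remap(c['p'],np.float32(c['fx']*P[...,0]/P[...,2]+c['cx']),np.float32(c['fy']*P[...,1]/P[...,2]+c['cy']),cv2.INTER_LINEAR)
    cv2.imwrite("pics/td_w1.png",cv2.resize(im[:,:,::-1],None,fx=2,fy=2))
E
```

```text
cam [ 0.647 -0.141  0.383]
sock 730 [648.7 -58.7] [52.1 52.5] 81.9 0.049206358672589545
top 713 [648.7 -59. ] [38.9 39.2] 37.9 0.10116903696672533
((648.8162231445312, -58.199501037597656), 20.299846649169922)
nose ((648.6447143554688, -58.0339469909668), 7.1558837890625)
```

View pics/td_w1.png

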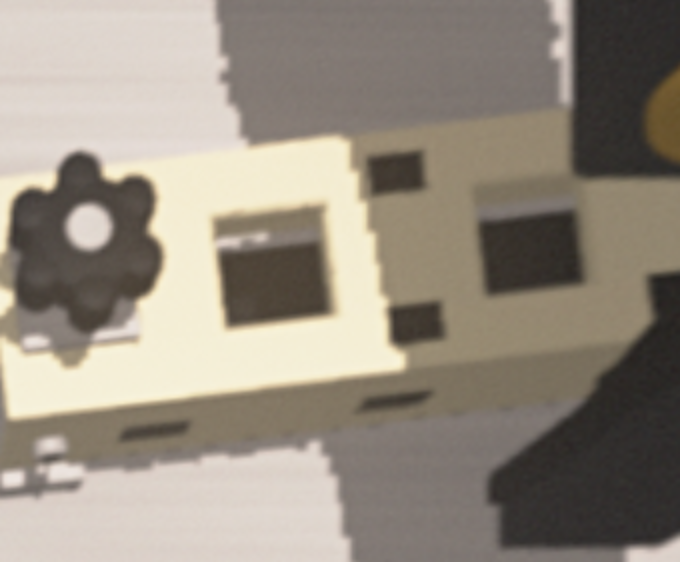

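The wrist view shows the blue punch at (278,198), the magazine knob at (457,145) and hole 1 at (439,193). Blue measures (.6487,-.0585), with its top at z .101 and radius 20, as it should be. That is within 3 mm of the scene view, so I'll use (.650,-.058) and descend.

>>> jog_arm(
  commands=[
    [[0.0025,0.0015,-0.035],[0,0,0]],
    [[0,0,-0.04],[0,0,0]],
    [[0,0,-0.04],[0,0,0]],
    [[0,0,-0.025],[0,0,0]],
    [[0,0,-0.019],[0,0,0]],
    [[0,0,0],[0,0,0]],
    [[0,0,0],[0,0,0]],
  ],
)

```text
time_s: 2.58
eef_pos: [0.6508, -0.0592, 0.0789]
ee_rot: [-3.141, 0.002, -3.141]
wrist_force: [1.3, 0.1, 0.7]
gripper_width: 0.0871
```

>>> jog_arm(
  commands=[
    [[0,0,0],[0,0,0]],
    [[0,0,0],[0,0,0]],
    [[0,0,0],[0,0,0]],
    [[0,0,0],[0,0,0]],
  ],
  hand=0.03,
  newtons=30,
)

```text
time_s: 3.08
eef_pos: [0.6505, -0.0582, 0.0777]
ee_rot: [3.142, 0.0, -3.14]
wrist_force: [-1.1, 0.2, 0.0]
gripper_width: 0.0549
```

>>> jog_arm(
  commands=[
    [[0,0,0],[0,0,0]],
    [[0,0,0],[0,0,0]],
    [[0,0,0],[0,0,0]],
    [[0,0,0],[0,0,0]],
    [[0,0,0],[0,0,0]],
  ],
)

```text
time_s: 3.7
eef_pos: [0.6501, -0.0583, 0.0775]
ee_rot: [-3.142, -0.001, -3.14]
wrist_force: [-2.3, 0.1, 1.1]
gripper_width: 0.0392
```

>>> jog_arm(
  commands=[
    [[0,0,0.015],[0,0,0]],
    [[0,0,0.025],[0,0,0]],
    [[0,0,0.03],[0,0,0]],
    [[0,0,0.02],[0,0,0]],
    [[0,0,0],[0,0,0]],
  ],
)

```text
time_s: 4.32
eef_pos: [0.6517, -0.0582, 0.1699]
ee_rot: [3.141, 0.005, -3.14]
wrist_force: [0.2, -0.7, -3.7]
gripper_width: 0.0395
```

```bash
python3 snap.py 2 wrist side; python3 -c "
import cv2
a=cv2.imread('pics/wrist2.png');b=cv2.imread('pics/side2.png')
cv2.imwrite('pics/c2.png',cv2.resize(b[120:320,130:400],None,fx=2.9,fy=2.9))"
```

```text
4.425 [ 0.6498 -0.0582  0.1668] [ 1.7996e+02 -7.0000e-02 -1.7992e+02] [-0.5  0.1 -4. ] 0.0393
```

View pics/c2.png

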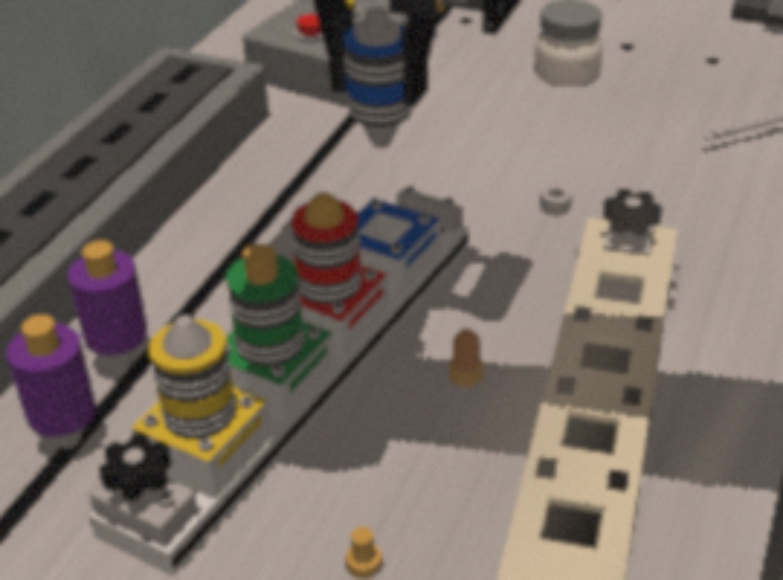

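View pics/wrist2.png

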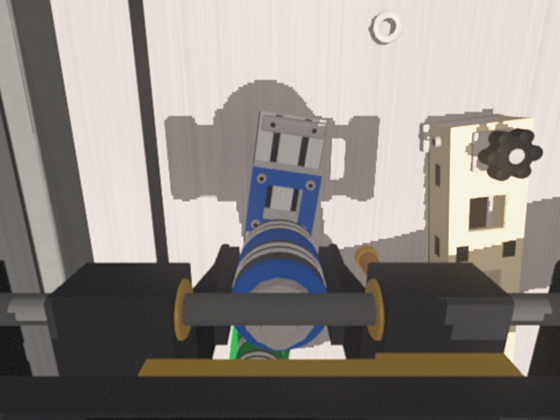

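Blue is held upright in the side view (376,60 in the crop) and its socket is empty. Carrying it to the fourth hole.

>>> jog_arm(
  commands=[
    [[-0.012,0.013,0],[0,0,0]],
    [[-0.027,0.029,0],[0,0,0]],
    [[-0.03,0.033,0],[0,0,0]],
    [[-0.03,0.033,0],[0,0,0]],
    [[-0.03,0.033,0],[0,0,0]],
    [[-0.03,0.033,0],[0,0,0]],
    [[-0.0187,0.02,0],[0,0,0]],
    [[-0.01,0.01,0],[0,0,0]],
  ],
)

```text
time_s: 5.42
eef_pos: [0.4608, 0.1465, 0.1671]
ee_rot: [-3.141, -0.001, -3.138]
wrist_force: [-0.2, -0.3, -3.2]
gripper_width: 0.0394
```

>>> jog_arm(
  commands=[
    [[0,0,-0.025],[0,0,0]],
    [[0,0,-0.025],[0,0,0]],
    [[0,0,0],[0,0,0]],
    [[0,0,0],[0,0,0]],
  ],
)

```text
time_s: 5.92
eef_pos: [0.4634, 0.1459, 0.1182]
ee_rot: [3.141, 0.001, -3.14]
wrist_force: [-0.3, -0.2, -2.7]
gripper_width: 0.0391
```

```bash
python3 snap.py 3 scene side; python3 -c "
import cv2,numpy as np
a=cv2.imread('pics/scene3.png');b=cv2.imread('pics/side3.png')
cv2.imwrite('pics/c3.png',np.hstack([cv2.resize(b[230:350,260:380],(400,400),interpolation=cv2.INTER_CUBIC),cv2.resize(a[120:240,370:490],(400,400),interpolation=cv2.INTER_CUBIC)]))"
```

```text
6.025 [0.4635 0.1461 0.1186] [ 1.7994e+02  1.2000e-01 -1.7990e+02] [ 0.   0.4 -4. ] 0.0391
```

View pics/c3.png

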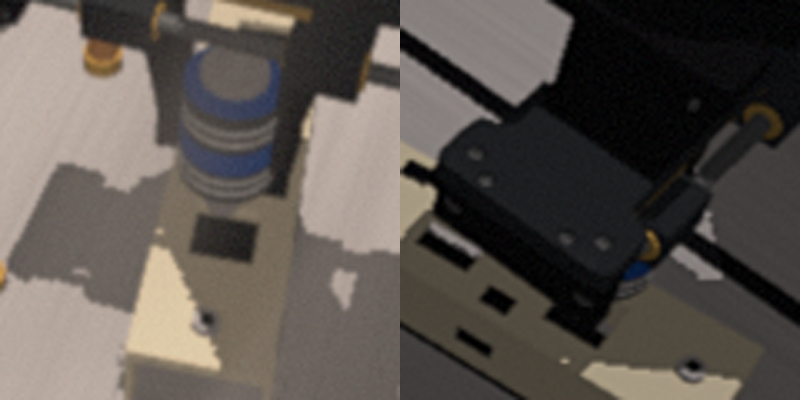

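```bash
cat > cyl.py <<'E'
from h import *
import sys
from scipy.optimize import least_squares
n,k,x,y,zlo,zhi=sys.argv[1],sys.argv[2],*map(float,sys.argv[3:7])
c=load(n,k);W=cloud(c);hsv=cv2.cvtColor(c['p'],cv2.COLOR_RGB2HSV);H,S,V=[hsv[...,i].astype(int) for i in range(3)]
for lo in np.arange(zlo,zhi,.01):
    q=(W[...,2]>lo)&(W[...,2]<lo+.01)&(np.hypot(W[...,0]-x,W[...,1]-y)<.024)&(c['d']>0)&(((S>60)&(H>90))|(V>70))
    # side camera faces +y side
    P=W[q][:,:2]
    if len(P)<10: continue
    f=lambda p:np.hypot(P[:,0]-p[0],P[:,1]-p[1])-.020
    r=least_squares(f,[x,y],loss='soft_l1',f_scale=.001);print(lo.round(3),len(P),r.x.round(4),np.std(f(r.x)).round(4))
E
python3 cyl.py side 3 .463 .146 .092 .142; echo; python3 cyl.py side 0 .648 -.057 .052 .1; python3 cyl.py side 0 .678 .144 .052 .1
```

```text
0.092 130 [0.4632 0.1461] 0.0006
0.102 142 [0.4634 0.1464] 0.0008
0.112 162 [0.4632 0.1465] 0.0008
0.122 159 [0.4634 0.1464] 0.0008
0.132 128 [0.4631 0.1461] 0.0009

0.052 65 [ 0.6489 -0.0582] 0.0012
0.062 69 [ 0.6488 -0.0579] 0.0009
0.072 83 [ 0.6487 -0.0576] 0.0009
0.082 79 [ 0.6488 -0.0581] 0.0008
0.092 68 [ 0.6493 -0.0584] 0.0018
0.052 104 [0.6778 0.1439] 0.0011
0.062 112 [0.6776 0.1438] 0.0007
0.072 100 [0.6776 0.1438] 0.0007
0.082 111 [0.6777 0.1435] 0.0007
0.092 93 [0.6781 0.1431] 0.0023
```

The side camera's depth cylinder fit puts the held axis at (.4633,.1463), which matches the TCP, with no tilt. The same camera has the hole at (.461,.1465), so I shift x by -2 mm and lower.

>>> jog_arm(
  commands=[
    [[-0.002,0,0],[0,0,0]],
    [[0,0,-0.01],[0,0,0]],
    [[0,0,-0.01],[0,0,0]],
    [[0,0,-0.01],[0,0,0]],
    [[0,0,-0.006],[0,0,0]],
    [[0,0,-0.004],[0,0,0]],
    [[0,0,0],[0,0,0]],
    [[0,0,0],[0,0,0]],
  ],
)

```text
time_s: 7.02
eef_pos: [0.4609, 0.1458, 0.0776]
ee_rot: [3.141, 0.0, -3.14]
wrist_force: [0.1, -0.7, -3.4]
gripper_width: 0.0393
```

>>> jog_arm(
  commands=[
    [[0,0,-0.0015],[0,0,0]],
    [[0,0,0],[0,0,0]],
  ],
)

```text
time_s: 7.28
eef_pos: [0.4609, 0.1458, 0.0774]
ee_rot: [3.142, 0.001, -3.139]
wrist_force: [-2.7, -0.7, 6.0]
gripper_width: 0.0391
```

>>> jog_arm(
  commands=[
    [[0,0,0],[0,0,0]],
    [[0,0,0],[0,0,0]],
    [[0,0,0],[0,0,0]],
    [[0,0,0],[0,0,0]],
  ],
  hand=0.075,
)

```text
time_s: 7.78
eef_pos: [0.4608, 0.1458, 0.076]
ee_rot: [-3.142, 0.0, -3.14]
wrist_force: [0.9, -0.2, 0.1]
gripper_width: 0.0707
```

>>> jog_arm(
  commands=[
    [[0,0,0.03],[0,0,0]],
    [[0,0,0.03],[0,0,0]],
    [[0,0,0.03],[0,0,0]],
    [[0,0,0],[0,0,0]],
  ],
)

```text
time_s: 8.28
eef_pos: [0.4621, 0.1466, 0.1683]
ee_rot: [3.139, 0.005, -3.139]
wrist_force: [0.2, -0.1, 0.8]
gripper_width: 0.0749
```

```bash
python3 snap.py 4 side; python3 cyl.py side 4 .461 .146 .05 .1; for p in "red .658 .012" "green .667 .077"; do set -- $p; echo $1; python3 cyl.py side 4 $2 $3 .052 .1; done
python3 - <<'E'
from h import *
c=load("side","4");W=cloud(c)
q=(np.hypot(W[...,0]-.461,W[...,1]-.1465)<.015)&(W[...,2]<.14)
print('blue top',np.percentile(W[...,2][q],[50,95,99]))
cv2.imwrite('pics/c4.png',cv2.resize(c['p'][140:350,130:390,::-1],None,fx=2.5,fy=2.5))
E
```

```text
8.325 [0.461  0.146  0.1667] [ 1.7991e+02  9.0000e-02 -1.7991e+02] [ 0.1  0.6 -0.9] 0.0748
0.05 191 [0.4604 0.1466] 0.0014
0.06 126 [0.4604 0.1461] 0.0005
0.07 135 [0.4603 0.1463] 0.0005
0.08 130 [0.4603 0.146 ] 0.0005
0.09 104 [0.4604 0.146 ] 0.0005
red
0.052 91 [0.6589 0.0115] 0.0012
0.062 95 [0.6587 0.0119] 0.0008
0.072 103 [0.6589 0.0117] 0.0008
0.082 107 [0.6588 0.0116] 0.0008
0.092 93 [0.6592 0.0111] 0.0024
green
0.052 103 [0.6681 0.0762] 0.001
0.062 89 [0.6678 0.0763] 0.0008
0.072 79 [0.668  0.0763] 0.0007
0.082 113 [0.668  0.0761] 0.0007
0.092 92 [0.6687 0.0756] 0.0033
blue top [0.10835656 0.11873093 0.11952534]
```

View pics/c4.png

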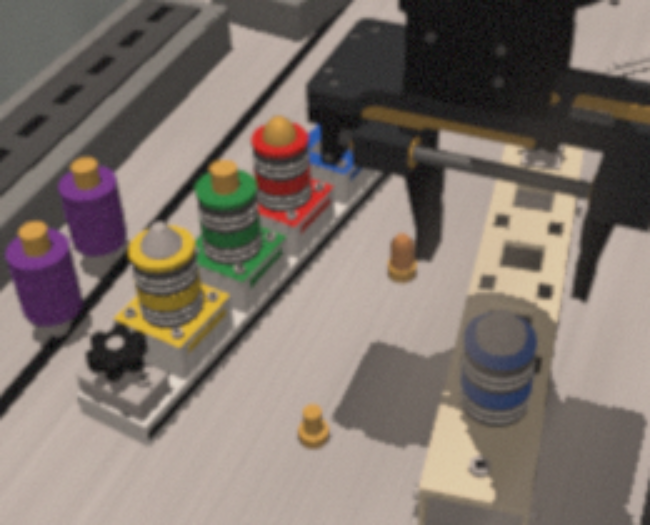

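Blue stands home: nose top .119 (expected .118), axis (.460,.146), upright. Next is red at (.6588,.0117).

>>> jog_arm(
  commands=[
    [[0.018,-0.0123,0],[0,0,0]],
    [[0.03,-0.02,0],[0,0,0]],
    [[0.035,-0.024,0],[0,0,0]],
    [[0.035,-0.024,0],[0,0,0]],
    [[0.035,-0.024,0],[0,0,0]],
    [[0.03,-0.02,0],[0,0,0]],
    [[0.015,-0.01,0],[0,0,0]],
    [[0,0,0],[0,0,0]],
  ],
)

```text
time_s: 9.32
eef_pos: [0.6586, 0.0104, 0.1634]
ee_rot: [-3.141, -0.004, 3.141]
wrist_force: [-0.7, -0.3, -1.1]
gripper_width: 0.075
```

>>> jog_arm(
  commands=[
    [[0,0,0],[0,0,0]],
  ],
)

```text
time_s: 9.45
eef_pos: [0.6577, 0.0116, 0.1647]
ee_rot: [-3.141, -0.003, -3.14]
wrist_force: [-0.3, 0.4, 0.1]
gripper_width: 0.0755
```

>>> jog_arm(
  commands=[
    [[0.0005,0,-0.03],[0,0,0]],
    [[0,0,-0.03],[0,0,0]],
    [[0,0,-0.02],[0,0,0]],
    [[0,0,-0.009],[0,0,0]],
    [[0,0,0],[0,0,0]],
    [[0,0,0],[0,0,0]],
  ],
)

```text
time_s: 10.2
eef_pos: [0.6599, 0.0117, 0.0783]
ee_rot: [3.141, 0.002, -3.139]
wrist_force: [-0.1, 0.8, -0.8]
gripper_width: 0.0746
```

>>> jog_arm(
  commands=[
    [[0,0,0],[0,0,0]],
    [[0,0,0],[0,0,0]],
    [[0,0,0],[0,0,0]],
    [[0,0,0],[0,0,0]],
    [[0,0,0],[0,0,0]],
    [[0,0,0],[0,0,0]],
    [[0,0,0],[0,0,0]],
    [[0,0,0],[0,0,0]],
  ],
  hand=0.03,
)

```text
time_s: 11.2
eef_pos: [0.6593, 0.0114, 0.0771]
ee_rot: [-3.142, 0.0, -3.14]
wrist_force: [0.7, -0.1, -0.5]
gripper_width: 0.0395
```

>>> jog_arm(
  commands=[
    [[0,0,0.015],[0,0,0]],
    [[0,0,0.03],[0,0,0]],
    [[0,0,0.03],[0,0,0]],
    [[0,0,0.015],[0,0,0]],
    [[0,0,0],[0,0,0]],
  ],
)

```text
time_s: 11.82
eef_pos: [0.6595, 0.0116, 0.1682]
ee_rot: [3.141, 0.002, -3.14]
wrist_force: [1.0, -0.4, -3.4]
gripper_width: 0.0393
```

>>> jog_arm(
  commands=[
    [[-0.015,0.006,0],[0,0,0]],
    [[-0.03,0.011,0],[0,0,0]],
    [[-0.035,0.013,0],[0,0,0]],
    [[-0.035,0.013,0],[0,0,0]],
    [[-0.035,0.013,0],[0,0,0]],
    [[-0.025,0.009,0],[0,0,0]],
    [[-0.015,0.004,-0.01],[0,0,0]],
    [[0,0,-0.03],[0,0,0]],
  ],
)

```text
time_s: 12.82
eef_pos: [0.4684, 0.0808, 0.127]
ee_rot: [3.14, 0.001, -3.139]
wrist_force: [0.4, -0.5, -2.6]
gripper_width: 0.0395
```

>>> jog_arm(
  commands=[
    [[0,0,-0.01],[0,0,0]],
    [[0,0,0],[0,0,0]],
    [[0,0,0],[0,0,0]],
  ],
)

```text
time_s: 13.2
eef_pos: [0.4699, 0.0805, 0.1176]
ee_rot: [3.141, 0.001, -3.14]
wrist_force: [0.6, -0.6, -1.9]
gripper_width: 0.0397
```

```bash
python3 snap.py 5 side; python3 cyl.py side 5 .469 .0805 .092 .142
```

```text
13.25 [0.47   0.0806 0.1177] [ 1.7997e+02  8.0000e-02 -1.7990e+02] [ 0.2  0.5 -2.2] 0.0396
0.092 122 [0.4694 0.0809] 0.0006
0.102 132 [0.4696 0.0812] 0.0009
0.112 148 [0.4695 0.0811] 0.0009
0.122 142 [0.4695 0.081 ] 0.0008
0.132 144 [0.4694 0.0808] 0.0018
```

Red's axis is at (.4695,.081), right over hole 3. Inserting.

>>> jog_arm(
  commands=[
    [[-0.0005,0,-0.01],[0,0,0]],
    [[0,0,-0.01],[0,0,0]],
    [[0,0,-0.01],[0,0,0]],
    [[0,0,-0.007],[0,0,0]],
    [[0,0,-0.0045],[0,0,0]],
    [[0,0,0],[0,0,0]],
    [[0,0,0],[0,0,0]],
  ],
)

```text
time_s: 14.12
eef_pos: [0.4684, 0.0802, 0.0769]
ee_rot: [-3.141, -0.001, -3.139]
wrist_force: [-4.5, 0.5, 10.0]
gripper_width: 0.0393
```

>>> jog_arm(
  commands=[
    [[0,0,0],[0,0,0]],
    [[0,0,0],[0,0,0]],
    [[0,0,0],[0,0,0]],
    [[0,0,0],[0,0,0]],
  ],
  hand=0.075,
)

```text
time_s: 14.62
eef_pos: [0.4688, 0.0804, 0.0754]
ee_rot: [-3.142, 0.0, -3.14]
wrist_force: [0.2, 0.5, -0.1]
gripper_width: 0.0704
```

>>> jog_arm(
  commands=[
    [[0,0,0.03],[0,0,0]],
    [[0,0,0.03],[0,0,0]],
    [[0,0,0.03],[0,0,0]],
    [[0,0,0],[0,0,0]],
  ],
)

```text
time_s: 15.12
eef_pos: [0.4702, 0.0811, 0.1678]
ee_rot: [3.139, 0.005, -3.139]
wrist_force: [0.4, -0.1, -0.3]
gripper_width: 0.0748
```

```bash
python3 snap.py 6 side; python3 cyl.py side 6 .469 .081 .05 .1;echo; python3 cyl.py side 6 .668 .0763 .052 .1
python3 - <<'E'
from h import *
c=load("side","6");W=cloud(c)
for x,y in [(.461,.1465),(.469,.081)]:
    q=(np.hypot(W[...,0]-x,W[...,1]-y)<.015)&(W[...,2]<.14)
    print('top',np.percentile(W[...,2][q],[50,95,99]))
E
```

```text
15.175 [0.4691 0.0807 0.1662] [ 1.7993e+02  1.1000e-01 -1.7991e+02] [ 0.4  0.7 -0.7] 0.0746
0.05 31 [0.4678 0.0813] 0.0016
0.06 33 [0.4676 0.0813] 0.0003
0.07 79 [0.4676 0.0808] 0.0006
0.08 116 [0.4677 0.0806] 0.0006
0.09 132 [0.4677 0.0806] 0.0007

0.052 106 [0.6681 0.076 ] 0.001
0.062 73 [0.6679 0.0763] 0.0007
0.072 71 [0.6678 0.0764] 0.0007
0.082 112 [0.6681 0.0761] 0.0008
0.092 92 [0.6689 0.0759] 0.0036
top [0.10854551 0.11881483 0.11941676]
top [0.10882473 0.11780393 0.11864231]
```

Red is home (nose top .1186, upright). Next is green at (.668,.0763), on the rail's green socket; the purple look-alikes are at larger x.

>>> jog_arm(
  commands=[
    [[0.019,-0.0003,0],[0,0,0]],
    [[0.03,-0.001,0],[0,0,0]],
    [[0.04,-0.001,0],[0,0,0]],
    [[0.04,-0.001,0],[0,0,0]],
    [[0.035,-0.001,0],[0,0,0]],
    [[0.025,0,0],[0,0,0]],
    [[0.0105,0,0],[0,0,0]],
    [[0,0,0],[0,0,0]],
  ],
)

```text
time_s: 16.18
eef_pos: [0.6677, 0.076, 0.164]
ee_rot: [-3.141, -0.003, -3.14]
wrist_force: [0.2, 0.9, -0.9]
gripper_width: 0.0752
```

>>> jog_arm(
  commands=[
    [[0,0,-0.03],[0,0,0]],
    [[0,0,-0.03],[0,0,0]],
    [[0,0,-0.02],[0,0,0]],
    [[0,0,-0.0085],[0,0,0]],
    [[0,0,0],[0,0,0]],
    [[0,0,0],[0,0,0]],
  ],
)

```text
time_s: 16.92
eef_pos: [0.6688, 0.0763, 0.0783]
ee_rot: [3.141, 0.002, -3.139]
wrist_force: [0.3, -1.0, -0.2]
gripper_width: 0.075
```

>>> jog_arm(
  commands=[
    [[0,0,0],[0,0,0]],
    [[0,0,0],[0,0,0]],
    [[0,0,0],[0,0,0]],
    [[0,0,0],[0,0,0]],
    [[0,0,0],[0,0,0]],
    [[0,0,0],[0,0,0]],
    [[0,0,0],[0,0,0]],
    [[0,0,0],[0,0,0]],
  ],
  hand=0.03,
)

```text
time_s: 17.92
eef_pos: [0.6684, 0.0761, 0.0771]
ee_rot: [3.142, 0.0, -3.14]
wrist_force: [0.5, -0.7, 0.5]
gripper_width: 0.0392
```

>>> jog_arm(
  commands=[
    [[0,0,0.015],[0,0,0]],
    [[0,0,0.03],[0,0,0]],
    [[0,0,0.03],[0,0,0]],
    [[0,0,0.015],[0,0,0]],
    [[0,0,0],[0,0,0]],
  ],
)

```text
time_s: 18.55
eef_pos: [0.6683, 0.0763, 0.168]
ee_rot: [3.141, 0.001, -3.14]
wrist_force: [-0.1, -0.1, -4.6]
gripper_width: 0.0395
```

>>> jog_arm(
  commands=[
    [[-0.016,-0.005,0],[0,0,0]],
    [[-0.03,-0.01,0],[0,0,0]],
    [[-0.035,-0.011,0],[0,0,0]],
    [[-0.035,-0.011,0],[0,0,0]],
    [[-0.035,-0.011,0],[0,0,0]],
    [[-0.025,-0.008,0],[0,0,0]],
    [[-0.015,-0.005,-0.01],[0,0,0]],
    [[0,0,-0.03],[0,0,0]],
  ],
)

```text
time_s: 19.55
eef_pos: [0.4761, 0.0148, 0.127]
ee_rot: [3.141, 0.001, -3.14]
wrist_force: [0.3, 1.1, -3.4]
gripper_width: 0.0394
```

>>> jog_arm(
  commands=[
    [[0,0,-0.01],[0,0,0]],
    [[0,0,0],[0,0,0]],
    [[0,0,0],[0,0,0]],
  ],
)

```text
time_s: 19.92
eef_pos: [0.478, 0.0153, 0.1176]
ee_rot: [3.141, 0.001, -3.139]
wrist_force: [0.7, 0.1, -3.2]
gripper_width: 0.0393
```

```bash
python3 snap.py 7 side; python3 cyl.py side 7 .477 .0153 .092 .142
```

```text
19.975 [0.478  0.0154 0.1178] [ 1.7998e+02  9.0000e-02 -1.7989e+02] [-0.1 -1.  -3.4] 0.0391
0.092 111 [0.4774 0.0155] 0.0007
0.102 110 [0.4773 0.0157] 0.0009
0.112 89 [0.4774 0.0158] 0.0008
0.122 123 [0.4773 0.0157] 0.0008
0.132 48 [0.4774 0.0156] 0.0032
```

Green's axis is at (.4774,.0156), on hole 2 at (.4775,.0155). Inserting.

>>> jog_arm(
  commands=[
    [[-0.0005,0,-0.01],[0,0,0]],
    [[0,0,-0.01],[0,0,0]],
    [[0,0,-0.01],[0,0,0]],
    [[0,0,-0.007],[0,0,0]],
    [[0,0,-0.0045],[0,0,0]],
    [[0,0,0],[0,0,0]],
    [[0,0,0],[0,0,0]],
  ],
)

```text
time_s: 20.85
eef_pos: [0.4764, 0.015, 0.0769]
ee_rot: [-3.141, -0.001, -3.139]
wrist_force: [-5.5, 0.9, 8.8]
gripper_width: 0.0397
```

>>> jog_arm(
  commands=[
    [[0,0,0],[0,0,0]],
    [[0,0,0],[0,0,0]],
    [[0,0,0],[0,0,0]],
    [[0,0,0],[0,0,0]],
  ],
  hand=0.075,
)

```text
time_s: 21.35
eef_pos: [0.4769, 0.0151, 0.0755]
ee_rot: [-3.142, 0.0, -3.14]
wrist_force: [0.6, -0.0, 0.1]
gripper_width: 0.0704
```

>>> jog_arm(
  commands=[
    [[0,0,0.03],[0,0,0]],
    [[0,0,0.03],[0,0,0]],
    [[0,0,0.03],[0,0,0]],
    [[0,0,0],[0,0,0]],
  ],
)

```text
time_s: 21.85
eef_pos: [0.4783, 0.0156, 0.1678]
ee_rot: [3.14, 0.006, -3.139]
wrist_force: [0.6, -0.1, -1.0]
gripper_width: 0.075
```

```bash
python3 snap.py 8 side; python3 cyl.py side 8 .477 .015 .05 .1;echo; python3 cyl.py side 8 .6777 .1438 .052 .1
python3 - <<'E'
from h import *
c=load("side","8");W=cloud(c)
for x,y in [(.461,.1465),(.469,.081),(.477,.015)]:
    q=(np.hypot(W[...,0]-x,W[...,1]-y)<.015)&(W[...,2]<.14)
    print('top',np.percentile(W[...,2][q],[50,95,99]))
E
```

```text
21.9 [0.4771 0.0153 0.1662] [ 1.7994e+02  1.2000e-01 -1.7991e+02] [-0.5 -1.4 -0.1] 0.0747
0.05 13 [0.4746 0.0146] 0.0015
0.06 14 [0.4756 0.0159] 0.0003
0.07 49 [0.4756 0.0155] 0.0007
0.08 100 [0.4758 0.0152] 0.0006
0.09 107 [0.4756 0.0152] 0.0007

0.052 112 [0.6777 0.1436] 0.0008
0.062 116 [0.6775 0.1438] 0.0007
0.072 122 [0.6776 0.1437] 0.0008
0.082 128 [0.6777 0.1436] 0.0007
0.092 99 [0.6779 0.1434] 0.0023
top [0.10840414 0.11879621 0.11958939]
top [0.10967131 0.11790879 0.11864149]
top [0.10795083 0.11872355 0.11917531]
```

Green is home. Next is yellow at (.6777,.1437).

>>> jog_arm(
  commands=[
    [[0.02,0.0126,0],[0,0,0]],
    [[0.03,0.019,0],[0,0,0]],
    [[0.04,0.026,0],[0,0,0]],
    [[0.04,0.026,0],[0,0,0]],
    [[0.035,0.0225,0],[0,0,0]],
    [[0.025,0.016,0],[0,0,0]],
    [[0.0107,0.0065,0],[0,0,0]],
    [[0,0,0],[0,0,0]],
  ],
)

```text
time_s: 22.9
eef_pos: [0.6769, 0.1436, 0.1639]
ee_rot: [-3.141, -0.003, -3.14]
wrist_force: [-0.0, -0.3, -0.2]
gripper_width: 0.075
```

>>> jog_arm(
  commands=[
    [[0,0,-0.03],[0,0,0]],
    [[0,0,-0.03],[0,0,0]],
    [[0,0,-0.02],[0,0,0]],
    [[0,0,-0.0085],[0,0,0]],
    [[0,0,0],[0,0,0]],
    [[0,0,0],[0,0,0]],
  ],
)

```text
time_s: 23.65
eef_pos: [0.678, 0.1438, 0.0785]
ee_rot: [3.141, 0.002, -3.14]
wrist_force: [-0.2, -0.4, -0.2]
gripper_width: 0.075
```

>>> jog_arm(
  commands=[
    [[0,0,0],[0,0,0]],
    [[0,0,0],[0,0,0]],
    [[0,0,0],[0,0,0]],
    [[0,0,0],[0,0,0]],
    [[0,0,0],[0,0,0]],
    [[0,0,0],[0,0,0]],
    [[0,0,0],[0,0,0]],
    [[0,0,0],[0,0,0]],
  ],
  hand=0.03,
)

```text
time_s: 24.65
eef_pos: [0.6776, 0.1438, 0.0771]
ee_rot: [3.141, 0.0, -3.14]
wrist_force: [1.4, 0.2, -1.4]
gripper_width: 0.0393
```

>>> jog_arm(
  commands=[
    [[0,0,0.015],[0,0,0]],
    [[0,0,0.03],[0,0,0]],
    [[0,0,0.03],[0,0,0]],
    [[0,0,0.015],[0,0,0]],
    [[0,0,0],[0,0,0]],
  ],
)

```text
time_s: 25.28
eef_pos: [0.6776, 0.1439, 0.1683]
ee_rot: [3.14, 0.002, -3.14]
wrist_force: [0.6, 0.0, -2.7]
gripper_width: 0.0396
```

>>> jog_arm(
  commands=[
    [[-0.014,-0.0145,0],[0,0,0]],
    [[-0.026,-0.026,0],[0,0,0]],
    [[-0.032,-0.032,0],[0,0,0]],
    [[-0.032,-0.032,0],[0,0,0]],
    [[-0.032,-0.032,0],[0,0,0]],
    [[-0.028,-0.029,0],[0,0,0]],
    [[-0.018,-0.0185,0],[0,0,0]],
    [[-0.01,-0.01,-0.01],[0,0,0]],
  ],
)

```text
time_s: 26.28
eef_pos: [0.4842, -0.0511, 0.1564]
ee_rot: [3.141, -0.001, -3.141]
wrist_force: [0.2, -0.5, -2.1]
gripper_width: 0.0393
```

>>> jog_arm(
  commands=[
    [[0,0,-0.03],[0,0,0]],
    [[0,0,-0.01],[0,0,0]],
    [[0,0,0],[0,0,0]],
    [[0,0,0],[0,0,0]],
  ],
)

```text
time_s: 26.78
eef_pos: [0.4863, -0.05, 0.1176]
ee_rot: [-3.142, 0.001, -3.139]
wrist_force: [-0.2, -0.4, -2.9]
gripper_width: 0.039
```

```bash
python3 snap.py 9 side; python3 cyl.py side 9 .4855 -.0505 .092 .142
```

```text
26.825 [ 0.4863 -0.05    0.1177] [ 1.7999e+02  9.0000e-02 -1.7986e+02] [ 0.8 -0.3 -3. ] 0.0393
0.092 101 [ 0.4857 -0.05  ] 0.0008
0.102 102 [ 0.4856 -0.0499] 0.001
0.112 102 [ 0.4855 -0.0496] 0.0009
0.122 102 [ 0.4856 -0.0498] 0.0007
0.132 60 [ 0.4859 -0.0502] 0.002
```

Yellow's axis is at (.4856,-.050), over hole 1 to within about 0.5 mm. Inserting.

>>> jog_arm(
  commands=[
    [[-0.0005,-0.0003,-0.01],[0,0,0]],
    [[0,0,-0.01],[0,0,0]],
    [[0,0,-0.01],[0,0,0]],
    [[0,0,-0.007],[0,0,0]],
    [[0,0,-0.0045],[0,0,0]],
    [[0,0,0],[0,0,0]],
    [[0,0,0],[0,0,0]],
  ],
)

```text
time_s: 27.7
eef_pos: [0.4846, -0.0507, 0.0769]
ee_rot: [-3.141, -0.001, -3.139]
wrist_force: [-5.0, 1.9, 8.2]
gripper_width: 0.0397
```

>>> jog_arm(
  commands=[
    [[0,0,0],[0,0,0]],
    [[0,0,0],[0,0,0]],
    [[0,0,0],[0,0,0]],
    [[0,0,0],[0,0,0]],
  ],
  hand=0.075,
)

```text
time_s: 28.2
eef_pos: [0.485, -0.0506, 0.0754]
ee_rot: [-3.142, -0.0, -3.14]
wrist_force: [0.3, 0.0, -0.1]
gripper_width: 0.0704
```

>>> jog_arm(
  commands=[
    [[0,0,0.03],[0,0,0]],
    [[0,0,0.03],[0,0,0]],
    [[0,0,0.04],[0,0,0]],
    [[0,-0.05,0.02],[0,0,0]],
    [[0,-0.05,0],[0,0,0]],
    [[0,-0.05,0],[0,0,0]],
    [[0,-0.05,0],[0,0,0]],
    [[0,-0.04,0],[0,0,0]],
  ],
)

```text
time_s: 29.2
eef_pos: [0.4847, -0.2925, 0.1953]
ee_rot: [-3.142, -0.0, -3.141]
wrist_force: [0.3, 0.4, -0.1]
gripper_width: 0.0748
```

>>> jog_arm(
  commands=[
    [[0,0,0],[0,0,0]],
    [[0,0,0],[0,0,0]],
  ],
)

```text
time_s: 29.45
eef_pos: [0.4846, -0.2903, 0.1951]
ee_rot: [3.141, -0.001, -3.14]
wrist_force: [-0.4, 0.3, -0.0]
gripper_width: 0.0747
```

```bash
python3 snap.py 10 side scene; for p in ".4856 -.0505" ".477 .0153" ".469 .081" ".461 .1463"; do echo $p; python3 cyl.py side 10 $p .06 .1; done
python3 - <<'E'
from h import *
for n in["side","scene"]:
    c=load(n,"10");W=cloud(c)
    for x,y in [(.461,.1465),(.469,.081),(.477,.015),(.4855,-.0505)]:
        q=(np.hypot(W[...,0]-x,W[...,1]-y)<.015)&(W[...,2]<.14)
        print(n,'top',np.percentile(W[...,2][q],[50,95,99]).round(4))
a=load("side","10")['p'];b=load("scene","10")['p']
cv2.imwrite('pics/c10.png',np.hstack([cv2.resize(a[160:360,200:400],(400,400)),cv2.resize(b[90:290,250:450],(400,400))])[:,:,::-1])
E
```

```text
29.55 [ 0.4849 -0.2897  0.1955] [ 1.7999e+02 -1.0000e-02 -1.7983e+02] [ 0.2  0.2 -0.6] 0.0749
.4856 -.0505
0.07 38 [ 0.4837 -0.0502] 0.0006
0.08 59 [ 0.4839 -0.0507] 0.0008
0.09 65 [ 0.4838 -0.0505] 0.0008
0.1 214 [ 0.4854 -0.0571] 0.0041
.477 .0153
0.06 14 [0.4757 0.0156] 0.0004
0.07 43 [0.4756 0.0154] 0.0007
0.08 102 [0.4758 0.0151] 0.0007
0.09 80 [0.4757 0.0151] 0.0007
0.1 254 [0.477  0.0084] 0.0048
.469 .081
0.06 31 [0.4678 0.081 ] 0.0003
0.07 89 [0.4676 0.0806] 0.0007
0.08 114 [0.4677 0.0806] 0.0007
0.09 123 [0.4678 0.0805] 0.0007
0.1 298 [0.4687 0.0746] 0.0039
.461 .1463
0.06 123 [0.4604 0.1461] 0.0006
0.07 127 [0.4602 0.1463] 0.0006
0.08 124 [0.4604 0.1461] 0.0006
0.09 98 [0.4604 0.1458] 0.0006
0.1 425 [0.4617 0.14  ] 0.0046
side top [0.1084 0.1187 0.1192]
side top [0.1095 0.1181 0.1187]
side top [0.108  0.1189 0.1192]
side top [0.1085 0.1179 0.1188]
scene top [0.1089 0.1189 0.1201]
scene top [0.1102 0.1184 0.1196]
scene top [0.1086 0.1192 0.1202]
scene top [0.1088 0.1185 0.1196]
```

View pics/c10.png

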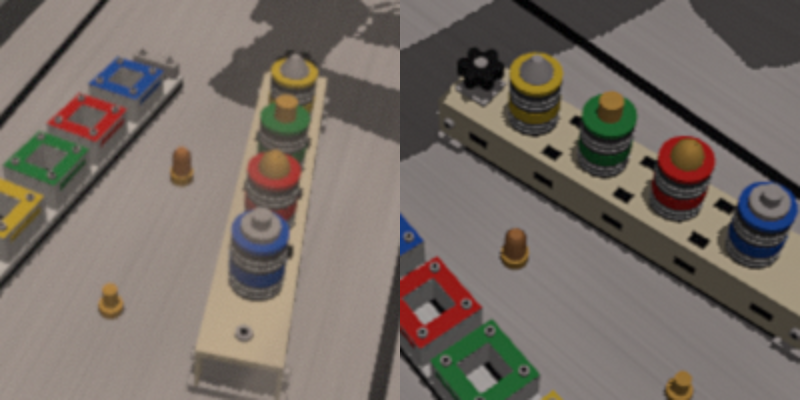

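Both views show yellow, green, red, blue from the magazine's knob, all upright with shoulders on the top face. The sockets are empty and the robot is clear. Handing in.

```bash
python3 -c "
from workcell import *
print(job_done())"
```

```text
the job is handed in; nothing more can be done
None
```

All four punches are in the magazine in the order asked. Counted from the star knob they run yellow, green, red, blue, the same as on the rail. The job was handed in at about 30 s, with the gripper open and clear of everything.

- **Fully home:** all four nose tops read 119–120 mm above the table in both camera views, against 118 mm expected. The excess is within the calibration error.
- **Upright:** the side-view fits put each punch's axis at the same place at every barrel height, so none leans. The fit in the top slice (above 100 mm) was off for all four because it takes in the nose, so I ignored it.
- **Forces:** the highest wrist force reported at the end of a move was about 11 N, as the shoulders seated.
- **Other objects:** the purple look-alikes and the loose brass pieces were not touched.

The first measurements disagreed by up to 3.5 mm in x between the scene camera and the other two. The side and wrist cameras agreed with the arm's own position, so I aligned each insertion by the side view.

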